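# Hold a reading lens at focal height over the gauged crystal

### The job

Three grown crystals sit in dishes on the lab bench, and the focus gauge (a thin post with a sliding pointer) stands right beside the one to be examined, its pointer towards it. Take the reading lens off its wooden rest and hold it level and centred over that crystal, with the lens at the height of the gauge's pointer, clear of the gauge and everything around it, and leave everything else where it stands. Finish while still holding it there, steady: do not put it down or let go.

Things in the scene. Friction and masses are not known exactly. Their poses are not given: they have to be found in the camera images.
- loupe_grip (a point): Where to grip the loose reading lens (about 120 g, 222 mm long): centre of its grey bar handle, 16 mm wide (y) and 18 mm high (z), 11 mm behind the centre of mass. x runs along the handle to the lens, z is up (vertical = level). The handle spans 70 mm behind to 50 mm ahead of this point. At the start it lies level in its rest, this point 49 mm above the bench, lens pointing to +y within 0.35 rad.
- loupe_lens (a point): Centre of the glass of the reading lens (also half-way up): 120 mm from the grip point along +x of the same frame, same height. The steel rim is 64 mm across and 10 mm high. Same axes as the grip point.
- loupe: The whole reading lens; origin 9 mm straight below the grip point, on the handle's underside, same axes.
- rest: Fixed wooden rest; origin on the bench under the grip point, x along the handle. Base 150 x 50 x 10 mm, from 85 mm behind to 65 mm ahead. Two uprights 14 mm long, 30 mm wide, 53 mm behind and 41 mm ahead of the grip point, carry the handle 40 mm above the bench between 5 mm cheeks 8 mm high. Between them the handle is free at the sides and below. Lift straight up.
- gauge: Focus gauge, fixed: round base 56 mm across, 12 mm high, upright post 8 mm thick, 218 mm tall in all; origin at the centre of its underside. It stands about 95 mm beyond (+x of) one of the three dishes, which one varies; that dish's crystal is to be examined (the pointer's tip is within 95 mm of it horizontally, over 115 mm from the others).
- pointer_tip (a point): Tip of the gauge's pointer, a small aluminium finger on a collar 20 mm across, 22 mm from the post's axis towards its crystal (roughly -x). Its height above the bench is the height at which the centre of the lens is to be held; 100 to 170 mm, stays where it is set.
- crystal0_mid (a point): Centre of the crystal in the left (+y) dish: loose faceted blue crystal about 26 mm across and 24 mm high (top about 28 mm above the bench), this point half-way up. All three crystals are alike. It lies within about 9 mm of the centre of a fixed white dish, 80 mm across and 12 mm high.
- crystal1_mid (a point): Centre of the crystal in the middle dish: loose faceted blue crystal about 26 mm across and 24 mm high (top about 28 mm above the bench), this point half-way up. All three crystals are alike. It lies within about 9 mm of the centre of a fixed white dish, 80 mm across and 12 mm high.
- crystal2_mid (a point): Centre of the crystal in the right (-y) dish: loose faceted blue crystal about 26 mm across and 24 mm high (top about 28 mm above the bench), this point half-way up. All three crystals are alike. It lies within about 9 mm of the centre of a fixed white dish, 80 mm across and 12 mm high.
- jar_mid (a point): Bystander: brown jar with a black lid, 54 mm across, 85 mm high, about 95 mm beyond one of the dishes; point half-way up.
- jar: The same jar; origin at the centre of its underside.
- beaker_mid (a point): Bystander: empty glass beaker, 56 mm across, 75 mm high, about 95 mm beyond one of the dishes; point half-way up.
- beaker: The same beaker; origin at the centre of its underside.
- spatula: Bystander: spatula 170 mm long lying on the bench on the left; x along it.

How it is judged:
By the outcome, as a careful person would: the job done as asked, in the order asked, and still so for the second after the job is handed in, while the arm keeps its last pose, push and grip.
It also fails if it takes over 42 s, if anything falls off the work surface, if the arm or the gripper's body presses on something with over 40 N, if the wrist force passes 120 N, or if a joint passes its speed limit or range.

### The arm

A 6-joint arm with a two-finger parallel gripper is mounted at the origin on the work surface. World frame = base frame: x ahead of the robot, y to its left, z up, the work surface at z = 0. Lengths are in m, angles in rad, forces in N, time in s.
With the tool pointing down it reaches from about 0.3 to 0.875 m from the base axis. Payload 6.4 kg.
Tool frame: the origin (TCP) lies between the finger pads; the fingertips stand 25 mm ahead of it and the grasp point (between the pads) lies 6 mm ahead of it; z points along the fingers, y is the line along which they close (so a half turn about z gives the same grasp; the last joint's range is limited). The gripper opens to 85 mm and grips with 20 to 120 N. Pads are 22 mm wide; open, the fingers measure 114 mm over their backs; the gripper's body (76 mm by 85 mm) begins 54 mm behind the grasp point. The pads swing forward as they close: fully open they stand 13 mm farther back than shut.
Start: joints at [-0.206, 0.181, 1.607, -0, 1.354, -0.206], TCP at [0.575, 0, 0.256] pointing down, gripper open.
Joint ranges: [-2.99, 2.99], [-0.89, 2.07], [0.3, 2.58], [-1.14, 4.28], [0, 2.63], [-3.12, 3.12]. Speed limits (rad/s): [2.57, 2.57, 3.01, 3.14, 3.14, 3.14].

### API

Orientations are given as a unit quaternion [w, x, y, z].
In Python, from bench import ctrl gives the robot as it stands.
- The arm moves only by the tool servo_tool, never from a script. Its argument "series" is text: rows parted by semicolons, each of 7 numbers parted by spaces: the gripper command: -1 is fully open, 1 is shut, values between are in proportion, then the shift along the tool's x, y, z in m, then the turn, a rotation vector about the tool's x, y, z in degrees. A call has 1 to 12 rows; each row is the pose to reach, as a shift and turn from the pose commanded when the call began, along the tool's axes at that moment; what a row does not reach only later rows make up. A row lasts 1/12 s, in which the tool goes at most 41.7 mm and 7.16 degrees, less where a joint would pass 70% of its speed; a pose out of reach is approached as far as the arm can. A call with a gripper value outside its range is refused whole. The fingers move at their own pace and stop on an object; the grip force is fixed at half the most. Time passes only in rows, so rows that repeat a pose let the fingers close. It gives the time, the measured TCP pose, the force, the opening and the grip force at its end, in the units of the state.
- ctrl.get_obs(): the state, without advancing time (a new reading comes with each control period).
- ctrl.camera(name): name is "scene" or "side" or "wrist"; returns a dict with "img" (420x560x3 uint8, red, green, blue), "z_map" (420x560 float32, m along the optical axis (not along the pixel's ray), 0 where there is no reading), "fovy" (degrees; the focal length in pixels is half the picture's height over the tangent of half this angle, whatever the lens; pixels are square), "cx", "cy" (the principal point, pixels), "k1" (the pictures are not rectified: a ray, as slopes to the right and down, at radius r is drawn at 1 + k1 r^2 times it, then the intrinsics apply), "extrinsics" (4x4, takes a point from camera to world coordinates); the wrist camera has in their place "T_tool_cam" (4x4, takes a point from camera to tool coordinates, whose origin is the TCP and whose axes are the flange's). Camera axes: x right, y down, z forward; pixel columns grow to the right and rows downward; lengths in m; the calibration is good to about 2 mm. A picture is of the moment at which its call begins: read the wrist's pose just before it.
- ctrl.hand_in(): hands the job in; it is judged then, once.
The state is a dict: "time_s": time; "q": joint angles; "dq": joint speeds; "joint_efforts": joint torques, N m; "eef_pos": TCP position; "eef_rot": TCP orientation; "wrist_force": force on the tool from outside, world axes, zero at the start; "torque": the same for the moment, N m; "opening": opening from 0.0 (shut) to 1.0 (fully open); "grasp_force": force on a finger pad.
Only numpy, scipy, OpenCV 4.12 (cv2) and the standard library are available. Lean on these libraries where they do the work, as an engineer would, in place of code of your own. Each camera call takes 0.05 s, during which the arm holds its last target. There are 200 camera calls.

## Working session

There is one attempt and no reset: what is moved stays moved. The work goes in short steps, Python scripts to look and compute and a tool call to move; the robot and the scene stay as the last step left them, time stands still between calls to the robot, and variables do not carry over. Pictures are saved under pics/ and viewed, at most 10 in all, crops included, and the job is handed in when it is done.

Besides the shell and the picture viewer there is one more tool, called after ">>>" by a JSON object that holds its "name" and its "arguments". servo_tool: Moves the arm, as the interface text tells. Its arguments: {"type":"object","properties":{"series":{"type":"string"}},"required":["series"]}

```bash
ls; mkdir -p pics; cat > h.py <<'E'
import numpy as np, cv2
from scipy.spatial.transform import Rotation as R
from bench import ctrl
def K(c):
    f=210/np.tan(np.radians(c["fovy"])/2)
    return np.array([[f,0,c["cx"]],[0,f,c["cy"]],[0,0,1]])
def slopes(c,uv):
    uv=np.atleast_2d(np.array(uv,float)); k=K(c)
    d=(uv-[k[0,2],k[1,2]])/k[0,0]; s=d.copy()
    for _ in range(20): s=d/(1+c["k1"]*(s**2).sum(1,keepdims=True))
    return s
def shot(name):
    o=ctrl.get_obs(); c=ctrl.camera(name)
    if name=="wrist":
        T=np.eye(4); w,x,y,z=o["eef_rot"]; T[:3,:3]=R.from_quat([x,y,z,w]).as_matrix(); T[:3,3]=o["eef_pos"]
        c["extrinsics"]=T@c["T_tool_cam"]
    return c
def rays(c,uv):
    s=slopes(c,uv); d=np.c_[s,np.ones(len(s))]@c["extrinsics"][:3,:3].T
    return c["extrinsics"][:3,3],d
def onplane(c,uv,z):
    o,d=rays(c,uv); return o+d*((z-o[2])/d[:,2])[:,None]
def cloud(c):
    v,u=np.mgrid[:420,:560]; uv=np.c_[u.ravel(),v.ravel()]
    o,d=rays(c,uv); zz=c["z_map"].ravel()
    P=o+d*zz[:,None]; P[zz==0]=np.nan
    return P.reshape(420,560,3)
def save(c,n): cv2.imwrite("pics/"+n,c["img"][:,:,::-1])
E
python3 - <<'E'
from h import *
import pickle
D={}
for n in ("scene","side","wrist"):
    c=shot(n); D[n]=c; save(c,n+"0.png"); print(n,c["fovy"],c["k1"],c["extrinsics"].round(3).tolist())
pickle.dump(D,open("d0.pkl","wb")); print(ctrl.get_obs())
E
```

```text
pics
scene 44.73520372353144 -0.19509596281696095 [[0.203, 0.624, -0.754, 1.479], [0.979, -0.136, 0.152, -0.118], [-0.008, -0.769, -0.639, 0.836], [0.0, 0.0, 0.0, 1.0]]
side 42.43168668680154 -0.1297908279403059 [[-0.994, -0.036, 0.107, 0.497], [-0.11, 0.512, -0.852, 0.916], [-0.024, -0.858, -0.513, 0.594], [0.0, 0.0, 0.0, 1.0]]
wrist 69.81599998686335 0.011241303500452026 [[1.0, 0.001, -0.001, 0.575], [0.001, -0.965, -0.263, 0.066], [-0.001, 0.263, -0.965, 0.373], [0.0, 0.0, 0.0, 1.0]]
{'time_s': 0.15, 'q': array([-2.06309807e-01,  1.81348215e-01,  1.60777441e+00, -1.10417121e-05,
        1.35381774e+00, -2.06290341e-01]), 'dq': array([-0.00031243, -0.00232283, -0.00248232,  0.00035672,  0.00100728,
        0.00026071]), 'joint_efforts': array([ 1.94259010e-03, -4.45260644e+01, -3.51692533e+01, -1.26067753e-04,
        5.82284134e-03,  2.14055274e-05]), 'eef_pos': array([5.74607343e-01, 9.08067113e-05, 2.55605447e-01]), 'eef_rot': array([-5.61040081e-04,  7.07112660e-01,  7.07100581e-01, -3.73293697e-04]), 'wrist_force': array([-0.64089656, -0.45198674, -0.28530283]), 'torque': array([-0.02439619,  0.05505599,  0.00641434]), 'grasp_force': 0.0, 'opening': 0.9958714512707121}
```

View pics/scene0.png

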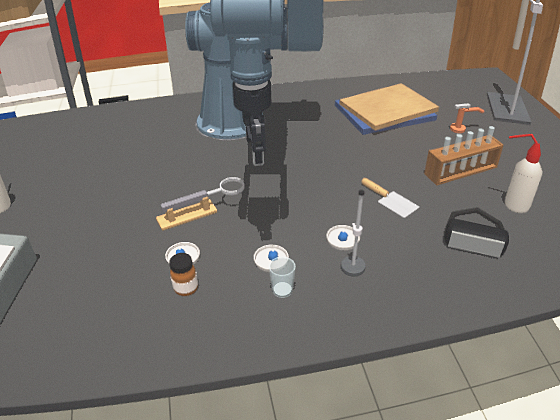

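View pics/side0.png

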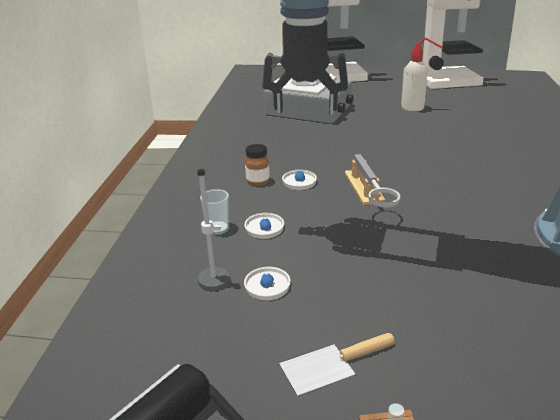

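The scene view shows the gauge (base at 353,267, collar near 356,230) beside the right-hand dish in the picture, which is the +y one with its crystal at (343,237). The loupe lies on its rest at (187,205) with the lens at (231,186). The side view agrees: gauge base (213,280), collar (210,227), crystal (267,281).

```bash
cat > m.py <<'E'
from h import *
import pickle
D=pickle.load(open("d0.pkl","rb"))
def tri(a,ua,b,ub):
    o1,d1=rays(a,ua);o2,d2=rays(b,ub);d1=d1[0];d2=d2[0]
    t=np.linalg.lstsq(np.c_[d1,-d2],o2-o1,rcond=None)[0]
    p,q=o1+t[0]*d1,o2+t[1]*d2; return (p+q)/2,np.linalg.norm(p-q)
S,Z=D["scene"],D["side"]
for n,c in (("scene",S),("side",Z)):
    h=cv2.cvtColor(c["img"],cv2.COLOR_RGB2HSV); m=cv2.inRange(h,(100,120,60),(125,255,255))
    k,l,st,ce=cv2.connectedComponentsWithStats(m); P=cloud(c)
    for i in range(1,k):
        if st[i,4]>25 and st[i,4]<400: print(n,ce[i].round(1),st[i],onplane(c,ce[i],.016).round(4))
    # things by height
    sel=lambda x0,x1,y0,y1,z0,z1:(P[...,0]>x0)&(P[...,0]<x1)&(P[...,1]>y0)&(P[...,1]<y1)&(P[...,2]>z0)&(P[...,2]<z1)
    print("bench z",np.nanmedian(P[...,2][sel(.4,.8,-.3,.3,-.02,.02)]))
    q=P[sel(.45,.75,-.4,-.05,.035,.075)]; print("loupe pts",len(q),q.min(0).round(3),q.max(0).round(3))
    a=cv2.fitLine(q[:,:2].astype(np.float32),cv2.DIST_HUBER,0,.01,.01).ravel(); print("line",a)
for n,c,b in (("scene",S,(320,180,390,280)),("side",Z,(180,160,300,300))):
    im=cv2.resize(c["img"][b[1]:b[3],b[0]:b[2]],None,fx=4,fy=4,interpolation=cv2.INTER_CUBIC); cv2.imwrite(f"pics/{n}_g.png",im[:,:,::-1])
a=cv2.imread("pics/scene_g.png");b=cv2.imread("pics/side_g.png")
b=b[:400+160]; h=max(a.shape[0],b.shape[0]); pad=lambda x:cv2.copyMakeBorder(x,0,h-x.shape[0],0,0,cv2.BORDER_CONSTANT)
cv2.imwrite("pics/g.png",np.hstack([pad(a),pad(b)]))
E
python3 m.py
```

```text
scene [  7.  115.2] [  0 112  16   8  83] [[-0.2346 -0.7971  0.016 ]]
scene [342.4 236.2] [338 232  10   9  65] [[0.6328 0.1919 0.016 ]]
scene [179.7 251. ] [176 249   9   5  28] [[ 0.6024 -0.191   0.016 ]]
scene [272.3 254.7] [269 251   9   9  59] [[0.6587 0.0175 0.016 ]]
bench z 0.000520063251233216
loupe pts 798 [ 0.45  -0.227  0.035] [ 0.733 -0.051  0.075]
line [ 0.99936175 -0.03572195  0.6478118  -0.18202442]
side [299.5 176. ] [295 171  10  10  70] [[ 0.6025 -0.1842  0.016 ]]
side [264.9 224.1] [260 219  11  11  96] [[0.6525 0.0247 0.016 ]]
side [266.7 280.3] [261 274  12  13 127] [[0.624  0.2003 0.016 ]]
bench z 8.361917495092186e-05
loupe pts 643 [ 0.45  -0.227  0.035] [ 0.727 -0.105  0.075]
line [ 0.99787354  0.06517977  0.5844632  -0.17123352]
```

View pics/g.png

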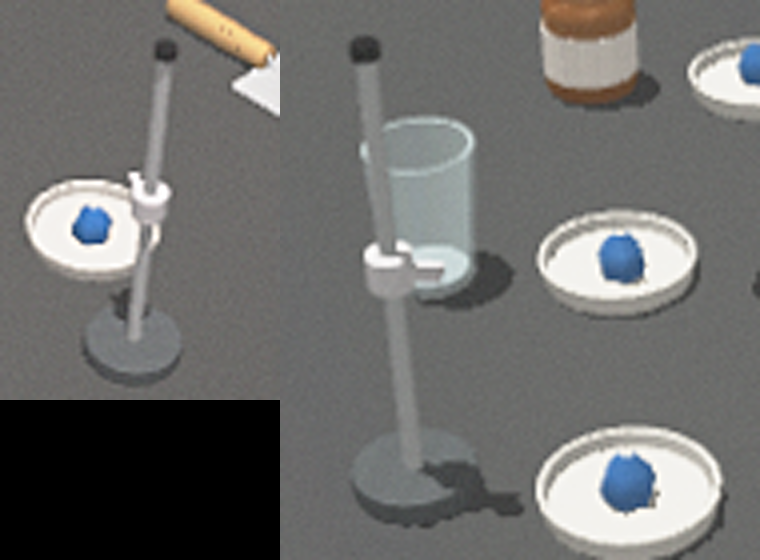

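View pics/wrist0.png

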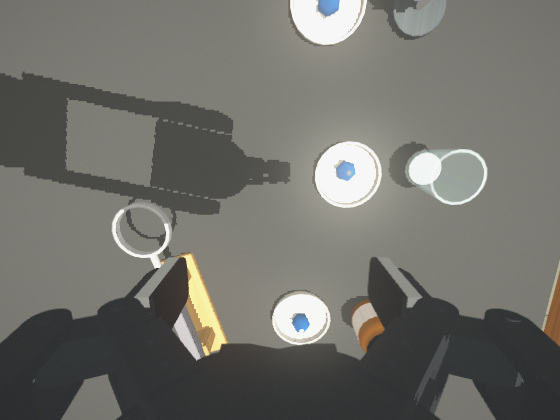

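The crops show the pointer tip at about (353.3,224.5) in the scene view and (220.7,227.5) in the side view. The wrist view shows crystals at (328,5), (346,171) and (301,323), and the lens ring at (143,230). The two fixed cameras disagree by about 8 mm on the crystals, so I'll triangulate and bring in the wrist view.

```bash
cat > m2.py <<'E'
import contextlib,io
with contextlib.redirect_stdout(io.StringIO()): from m import *
W=D["wrist"]
cs={"scene":[(342.4,236.2),(272.3,254.7)],"side":[(266.7,280.3),(264.9,224.1)]}
h=cv2.cvtColor(W["img"],cv2.COLOR_RGB2HSV); m=cv2.inRange(h,(100,120,60),(125,255,255))
k,l,st,ce=cv2.connectedComponentsWithStats(m)
for i in range(1,k):
    if st[i,4]>60: print("wrist",ce[i].round(1),st[i],onplane(W,ce[i],.016).round(4))
for i in range(2): print("tri",tri(S,cs["scene"][i],Z,cs["side"][i]))
for n,c in (("scene",S),("side",Z),("wrist",W)):
    P=cloud(c)
    # plane fit of bench near work area
    g=(P[...,0]>.5)&(P[...,0]<.8)&(abs(P[...,1])<.3)&(abs(P[...,2])<.012); q=P[g]
    A=np.c_[q[:,:2],np.ones(len(q))]; print(n,"plane",np.linalg.lstsq(A,q[:,2],rcond=None)[0].round(4),"std",(q[:,2]).std().round(4), "cx,cy",c["cx"],c["cy"])
    h=cv2.cvtColor(c["img"],cv2.COLOR_RGB2HSV); m=cv2.inRange(h,(100,120,60),(125,255,255))>0
    for y0 in (.19,.02,-.185):
        s=m&(abs(P[...,1]-y0)<.04)&(abs(P[...,0]-.63)<.06); 
        if s.sum(): print("  cloud crystal",np.nanmedian(P[s],0).round(4),np.nanmax(P[s][:,2]).round(4))
print("tip",tri(S,(353.3,224.5),Z,(220.7,227.5)),"collar",tri(S,(357.5,230),Z,(207.5,227.5)))
print("post top",tri(S,(361.2,192.5),Z,(201.2,172)),"postbase",tri(S,(353.5,265),Z,(212.5,276.5)))
E
python3 m2.py
```

```text
wrist [332.   4.] [325   0  14  11 111] [[0.6303 0.1904 0.016 ]]
wrist [301.  323.6] [293 317  16  15 153] [[ 0.6063 -0.19    0.016 ]]
tri (array([0.62570163, 0.19377668, 0.01001132]), np.float64(0.001520883785494239))
tri (array([0.65389215, 0.01809031, 0.01149608]), np.float64(0.0005600049295354815))
scene plane [-0.0027  0.0012  0.0025] std 0.0024 cx,cy 284.28765087012073 210.87916245441315
  cloud crystal [0.6331 0.1912 0.0167] 0.0291
  cloud crystal [0.6626 0.0164 0.0194] 0.0289
  cloud crystal [ 0.6099 -0.1897  0.0227] 0.0288
side plane [ 0.0015  0.0015 -0.0005] std 0.0025 cx,cy 286.66277613013233 207.11337001650804
  cloud crystal [0.6233 0.2024 0.0178] 0.0285
  cloud crystal [0.6518 0.0263 0.0172] 0.0269
  cloud crystal [ 0.6031 -0.1823  0.0161] 0.0281
wrist plane [ 0.0019 -0.0003 -0.0004] std 0.0022 cx,cy 277.7773124144018 211.2972879779596
  cloud crystal [0.629  0.188  0.0229] 0.0284
  cloud crystal [ 0.6058 -0.1862  0.0216] 0.0279
tip (array([0.69882502, 0.18903853, 0.11135789]), np.float64(0.0026760538423344395)) collar (array([0.71988853, 0.19200125, 0.11271642]), np.float64(0.001568389436855394))
post top (array([0.7201598 , 0.19060122, 0.21419565]), np.float64(0.002147559897086501)) postbase (array([0.72233572, 0.19083396, 0.00931895]), np.float64(0.002353377826440502))
```

```bash
python3 - <<'E'
import contextlib,io
with contextlib.redirect_stdout(io.StringIO()): from m import *
W=D["wrist"]
print("lens w/s/z",onplane(W,(142.5,230),.052),onplane(S,(231.5,186),.049),onplane(Z,(384,197),.049))
print("rear",onplane(S,(163,206.5),.054),onplane(S,(206,194),.054))
P=cloud(W); g=(P[...,0]<.56)&(P[...,0]>.4)&(P[...,1]<-.02)&(P[...,2]>.04)&(P[...,2]<.08)
k,l,st,ce=cv2.connectedComponentsWithStats(g.astype(np.uint8))
for i in range(1,k):
    if st[i,4]>60: q=P[l==i]; print(st[i],q.min(0).round(3),q.max(0).round(3))
P=cloud(S)
print("rest",[P[v,u].round(3).tolist() for u,v in((165,203),(175,202),(185,199),(195,196),(205,193),(232,181),(222,190),(241,190))])
E
```

```text
lens w/s/z [[ 0.42266667 -0.04316676  0.052     ]] [[ 0.42337097 -0.0442161   0.049     ]] [[ 0.41800257 -0.04190465  0.049     ]]
rear [[ 0.47646186 -0.22083265  0.054     ]] [[ 0.44940693 -0.11185691  0.054     ]]
[124 209  48  59 611] [ 0.4   -0.088  0.044] [ 0.453 -0.02   0.056]
[174 306  37  54 861] [ 0.449 -0.216  0.04 ] [ 0.487 -0.143  0.06 ]
rest [[0.468, -0.215, 0.057], [0.468, -0.19, 0.057], [0.466, -0.165, 0.06], [0.453, -0.14, 0.055], [0.448, -0.114, 0.057], [0.333, -0.035, -0.001], [0.438, -0.07, 0.052], [0.444, -0.022, 0.048]]
```

>>> {"name": "servo_tool", "arguments": {"series": "-1 -0.04 -0.03 0.025 0 0 -6; -1 -0.08 -0.06 0.05 0 0 -12; -1 -0.12 -0.09 0.075 0 0 -17; -1 -0.158 -0.119 0.10 0 0 -17; -1 -0.158 -0.119 0.10 0 0 -17; -1 -0.158 -0.119 0.10 0 0 -17; -1 -0.158 -0.119 0.10 0 0 -17; -1 -0.158 -0.119 0.10 0 0 -17"}}

```text
time_s: 0.82
eef_pos: [0.4556, -0.1583, 0.156]
eef_rot: [-0.0, 0.596, 0.803, 0.0]
wrist_force: [0.4, 0.1, 0.0]
opening: 1.0
grasp_force: 0.0
```

```bash
python3 - <<'E'
from h import *
import pickle
c=shot("wrist"); pickle.dump(c,open("w1.pkl","wb")); save(c,"w1.png"); o=ctrl.get_obs(); print(o["eef_pos"],o["eef_rot"],o["q"])
E
```

```text
[ 0.45645523 -0.15798226  0.15664527] [2.29716208e-04 5.95141663e-01 8.03620741e-01 2.32041017e-04] [-5.79842578e-01  9.37326884e-02  1.92320406e+00  4.84376689e-04
  1.12417056e+00 -8.75964098e-01]
```

View pics/w1.png

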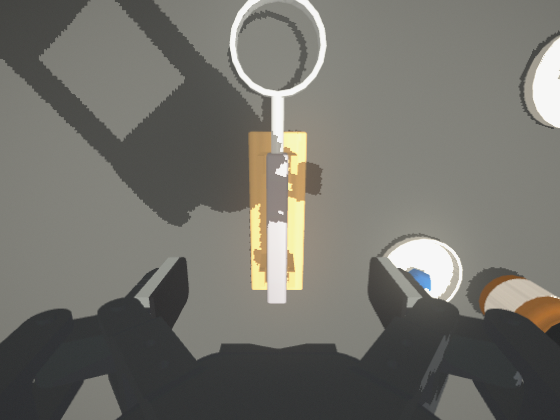

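The wrist view shows the handle running vertically from (277,153) to (277,303), with the lens ring centred at (278,45), between the fingers. Next I compute the offset to the grip.

```bash
python3 - <<'E'
from h import *
import pickle
c=pickle.load(open("w1.pkl","rb")); o=ctrl.get_obs(); w,x,y,z=o["eef_rot"]; M=R.from_quat([x,y,z,w])
P=cloud(c)
for n,u,zz in (("front",(277,153),.058),("rear",(277,303),.058),("lens",(278.3,45),.052)):
    p=onplane(c,u,zz)[0]; print(n,p.round(4),"tool",M.inv().apply(p-o["eef_pos"]).round(4), P[int(u[1])-3 if n=="rear" else int(u[1])+6,int(u[0])].round(4))
for v in (180,290):
    r=c["img"][v,255:300].astype(int); print(v,r.sum(1).tolist(), (r[:,0]-r[:,2]).tolist())
E
```

```text
front [ 0.4407 -0.1106  0.058 ] tool [ 0.0499 -0.0014  0.0986] [ 0.4419 -0.1147  0.0571]
rear [ 0.4753 -0.225   0.058 ] tool [-0.0696 -0.0016  0.0987] [ 0.4744 -0.2221  0.0585]
lens [ 0.4212 -0.0436  0.052 ] tool [ 0.1197 -0.0004  0.1046] [ 0.4185 -0.0354 -0.0018]
180 [423, 424, 419, 417, 420, 420, 425, 428, 433, 432, 434, 391, 380, 397, 404, 403, 402, 403, 408, 405, 405, 407, 406, 409, 407, 407, 407, 406, 409, 410, 406, 399, 383, 451, 476, 463, 450, 442, 441, 441, 447, 461, 466, 464, 466] [86, 86, 83, 84, 85, 84, 85, 85, 87, 88, 89, 37, 13, 12, 12, 13, 13, 13, 13, 13, 13, 14, 13, 15, 14, 14, 14, 15, 15, 14, 15, 14, 15, 78, 99, 95, 90, 89, 90, 92, 92, 95, 96, 96, 95]
290 [401, 402, 407, 405, 407, 405, 406, 406, 403, 407, 407, 398, 520, 625, 668, 678, 679, 680, 681, 682, 683, 685, 685, 686, 687, 689, 690, 691, 694, 675, 650, 495, 409, 412, 412, 408, 409, 410, 412, 409, 410, 409, 408, 411, 410] [14, 13, 14, 14, 14, 14, 14, 15, 16, 16, 16, 15, 10, 8, 6, 5, 6, 6, 5, 6, 5, 6, 6, 5, 5, 6, 5, 6, 6, 7, 7, 13, 16, 17, 17, 18, 17, 18, 17, 17, 16, 17, 17, 16, 16]
```

>>> {"name": "servo_tool", "arguments": {"series": "-1 0 -0.001 0.04 0 0 0; -1 0 -0.001 0.075 0 0 0; -1 0 -0.001 0.101 0 0 0; -1 0 -0.001 0.101 0 0 0; -1 0 -0.001 0.101 0 0 0"}}

```text
time_s: 1.28
eef_pos: [0.4552, -0.1571, 0.055]
eef_rot: [-0.001, 0.594, 0.804, 0.0]
wrist_force: [0.3, -0.6, 0.6]
opening: 1.0
grasp_force: 0.0
```

>>> {"name": "servo_tool", "arguments": {"series": "1 0 0 0 0 0 0; 1 0 0 0 0 0 0; 1 0 0 0 0 0 0; 1 0 0 0 0 0 0; 1 0 0 0 0 0 0; 1 0 0 0 0 0 0; 1 0 0 0 0 0 0; 1 0 0 0 0 0 0; 1 0 0 0 0 0 0; 1 0 0 0 0 0 0; 1 0 0 0 0 0 0; 1 0 0 0 0 0 0"}}

```text
time_s: 2.28
eef_pos: [0.4556, -0.1586, 0.0562]
eef_rot: [0.001, 0.595, 0.804, 0.0]
wrist_force: [-1.4, 1.0, 6.2]
opening: 0.174
grasp_force: 59.0
```

>>> {"name": "servo_tool", "arguments": {"series": "1 0 0 -0.01 0 0 0; 1 0 0 -0.03 0 0 0; 1 0 0 -0.055 0 0 0; 1 0 0 -0.085 0 0 0; 1 0 0 -0.115 0 0 0; 1 0 0 -0.135 0 0 0; 1 0 0 -0.135 0 0 0; 1 0 0 -0.135 0 0 0; 1 0 0 -0.135 0 0 0"}}

```text
time_s: 3.03
eef_pos: [0.4543, -0.1578, 0.1894]
eef_rot: [-0.001, 0.595, 0.804, -0.0]
wrist_force: [-0.6, -0.7, -0.9]
opening: 0.177
grasp_force: 58.7
```

```bash
cat > lens.py <<'E'
from h import *
import sys
c=shot("wrist"); save(c,sys.argv[1]); o=ctrl.get_obs(); print(o["eef_pos"],o["eef_rot"],o["wrist_force"],o["torque"],o["opening"])
w,x,y,z=o["eef_rot"]; M=R.from_quat([x,y,z,w])
T=c["T_tool_cam"]; P=(cloud(c)-o["eef_pos"])@M.as_matrix()
# handle/lens pixels: in tool frame within |y|<.045, z near .006
g=(abs(P[...,1])<.012)&(P[...,2]<.03)&(P[...,2]>-.03)&(P[...,0]>.012)&(P[...,0]<.05)
q=P[g]; print("handle top",len(q)); 
A=np.c_[q[:,0],np.ones(len(q))]; print("z slope/int",np.linalg.lstsq(A,q[:,2],rcond=None)[0]," y",np.linalg.lstsq(A,q[:,1],rcond=None)[0])
g=(abs(P[...,1])<.045)&(P[...,2]<.03)&(P[...,2]>-.03)&(P[...,0]>.07)
q=P[g]; print("ring",len(q),q.min(0).round(4),q.max(0).round(4),np.median(q,0).round(4))
E
python3 lens.py w2.png
```

```text
[ 0.45404064 -0.15764626  0.18882641] [-1.42770973e-03  5.94855135e-01  8.03831651e-01 -8.56561998e-05] [-0.18908418 -0.35296905 -0.9988247 ] [-0.08640905  0.02705448  0.03408175] 0.17714822802002267
handle top 3620
z slope/int [ 0.04274607 -0.00354472]  y [0.00025725 0.00023458]
ring 3985 [ 0.07   -0.0292 -0.0008] [0.1116 0.0303 0.0114] [0.0916 0.0004 0.0022]
```

View pics/w2.png

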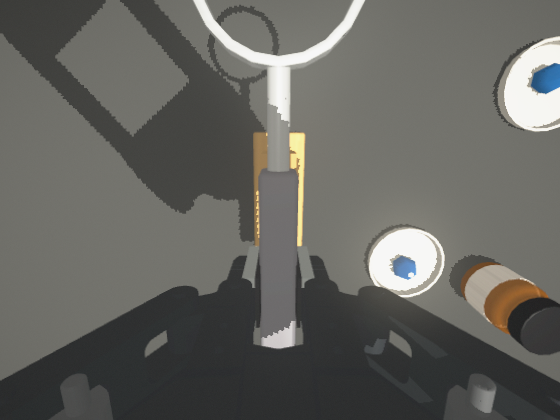

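The loupe is held straight between the fingers: handle centred near column 279, ring at the top of the frame. Now I carry it, still high, to over crystal 0 while turning it.

>>> {"name": "servo_tool", "arguments": {"series": "1 0.01 0.01 0 0 0 2; 1 0.03 0.03 0 0 0 6; 1 0.052 0.053 0 0 0 10; 1 0.075 0.077 0 0 0 15; 1 0.099 0.102 0 0 0 20; 1 0.122 0.126 0 0 0 25; 1 0.145 0.15 0 0 0 29; 1 0.165 0.171 0 0 0 33; 1 0.181 0.187 0 0 0 36; 1 0.189 0.196 0 0 0 37; 1 0.189 0.196 0 0 0 37; 1 0.189 0.196 0 0 0 37"}}

```text
time_s: 4.08
eef_pos: [0.5861, 0.0801, 0.1882]
eef_rot: [-0.001, 0.819, 0.574, -0.002]
wrist_force: [-0.8, -0.1, -2.0]
opening: 0.175
grasp_force: 58.7
```

```bash
python3 lens.py w3.png; python3 - <<'E'
from h import *
import pickle
D={n:shot(n) for n in ("scene","side","wrist")}; pickle.dump(D,open("d3.pkl","wb"))
a=D["scene"]["img"][150:290,280:420];b=D["side"]["img"][140:310,170:370]
a=cv2.resize(a,None,fx=3,fy=3,interpolation=cv2.INTER_CUBIC);b=cv2.resize(b,None,fx=1.8,fy=1.8,interpolation=cv2.INTER_CUBIC)
a=cv2.copyMakeBorder(a,0,0,0,0,0)
h=420; b=cv2.copyMakeBorder(b,0,h-b.shape[0],0,0,0)
cv2.imwrite("pics/s3.png",np.hstack([a,b])[:,:,::-1])
# slopes in tool frame, ring and w1 handle (level)
def tp(c,Tt): return (cloud(c)-Tt[:3,3])@Tt[:3,:3]
for n,c in (("w1",pickle.load(open("w1.pkl","rb"))),("now",D["wrist"])):
    Tt=c["extrinsics"]@np.linalg.inv(c["T_tool_cam"]); P=tp(c,Tt); z0=.0985 if n=="w1" else -.003
    for x0,x1,w in ((.015,.045,.006),(.06,.16,.04)):
        g=(abs(P[...,1])<w)&(abs(P[...,2]-z0)<.015)&(P[...,0]>x0)&(P[...,0]<x1); q=P[g]
        A=np.c_[q[:,:2],np.ones(len(q))]; s=np.linalg.lstsq(A,q[:,2],rcond=None)[0]; print(n,x0,len(q),s.round(4),"resid",(A@s-q[:,2]).std().round(4))
E
```

```text
[0.58610541 0.07948757 0.18856374] [-0.00086006  0.81885936  0.57399181 -0.00141534] [-0.73357273 -0.35607836 -1.90066987] [-0.03467735 -0.00947812  0.02788595] 0.1762941103562397
handle top 3825
z slope/int [ 0.2161333  -0.00957215]  y [-0.00448899  0.00018476]
ring 4053 [ 0.0701 -0.0294  0.0004] [0.1129 0.0299 0.0131] [0.0924 0.0001 0.0031]
w1 0.015 664 [0.0022 0.0045 0.0979] resid 0.0007
w1 0.06 2614 [ 0.0263 -0.0016  0.1007] resid 0.0024
now 0.015 2111 [-0.0024  0.0013 -0.0018] resid 0.0006
now 0.06 4609 [-0.0257 -0.0017  0.0055] resid 0.0017
```

View pics/w3.png

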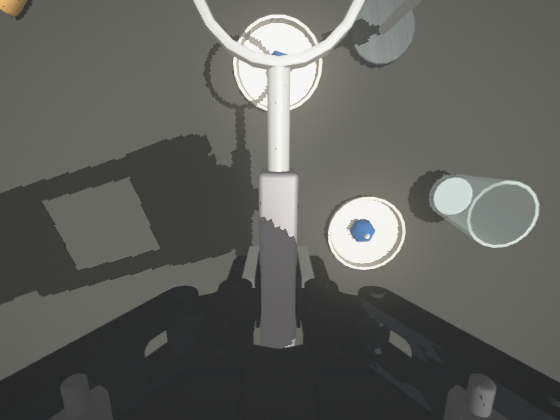

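View pics/s3.png

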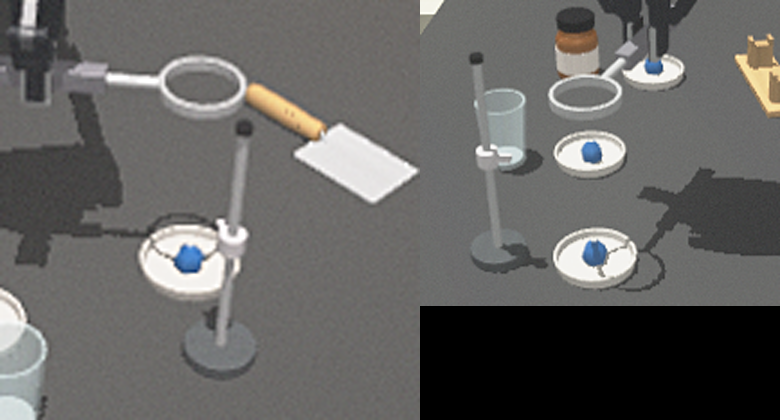

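w3 shows the ring over dish 0, with the crystal hidden behind the rim near (280,55). s3 shows the loupe level and well clear of the post. I'll shift aside so the wrist camera sees the crystal and pointer together.

>>> {"name": "servo_tool", "arguments": {"series": "1 0.01 -0.011 0 0 0 0; 1 0.025 -0.028 0 0 0 0; 1 0.037 -0.042 0 0 0 0; 1 0.04 -0.045 0 0 0 0; 1 0.04 -0.045 0 0 0 0; 1 0.04 -0.045 0 0 0 0; 1 0.04 -0.045 0 0 0 0"}}

```text
time_s: 4.87
eef_pos: [0.559, 0.1321, 0.1905]
eef_rot: [0.0, 0.819, 0.573, 0.0]
wrist_force: [0.1, -0.9, -1.2]
opening: 0.178
grasp_force: 58.8
```

```bash
python3 - <<'E'
from h import *
import pickle
c=shot("wrist"); pickle.dump(c,open("w4.pkl","wb")); save(c,"w4.png")
o=ctrl.get_obs(); print(o["eef_pos"],o["eef_rot"])
h=cv2.cvtColor(c["img"],cv2.COLOR_RGB2HSV); m=cv2.inRange(h,(100,120,60),(125,255,255))
k,l,st,ce=cv2.connectedComponentsWithStats(m); P=cloud(c)
for i in range(1,k):
    if st[i,4]>60: print(ce[i].round(1),st[i],onplane(c,ce[i],.016).round(4),np.nanmedian(P[l==i],0).round(4))
g=(P[...,2]>.095)&(P[...,2]<.16)&(P[...,0]>.67)
print(g.sum(),[P[g].min(0).round(4),P[g].max(0).round(4),np.median(P[g],0).round(4)], np.argwhere(g).min(0),np.argwhere(g).max(0))
E
```

```text
[0.55907151 0.13197832 0.19045873] [2.37880467e-04 8.19392433e-01 5.73232909e-01 1.29562664e-04]
[399.9 265.3] [391 256  20  20 258] [[0.656  0.0195 0.016 ]] [0.654  0.0232 0.0216]
2450 [array([0.6988, 0.1798, 0.1062]), array([0.7304, 0.1999, 0.1525]), array([0.7177, 0.1903, 0.1216])] [ 23 466] [ 71 559]
```

View pics/w4.png

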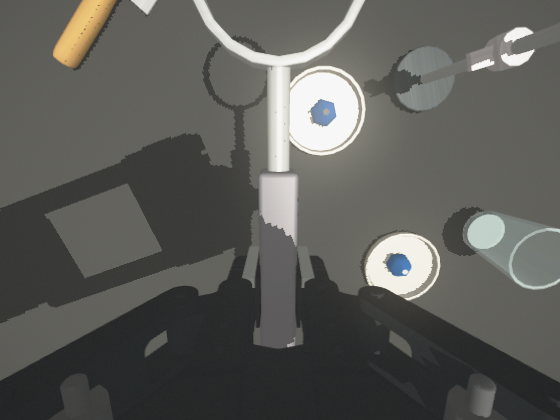

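The view shows crystal 0 at (323,112), the pointer finger from its tip at (470,64) to the collar at (518,47), and dish 0 to the right of the rod.

```bash
python3 - <<'E'
from h import *
import pickle
c=pickle.load(open("w4.pkl","rb")); P=cloud(c); Tt=c["extrinsics"]@np.linalg.inv(c["T_tool_cam"])
i=c["img"].astype(int); m=((i[...,2]-i[...,0])>25).astype(np.uint8); m[:, :300]=0
k,l,st,ce=cv2.connectedComponentsWithStats(m)
tool=lambda p:(Tt[:3,:3].T@(p-Tt[:3,3])).round(4)
for j in range(1,k):
    if st[j,4]>80: p=onplane(c,ce[j],.016)[0]; print(ce[j].round(1),st[j],p.round(4),tool(p))
print("front end",tool(onplane(c,(278.5,172),Tt[2,3]+.0015)[0]))
# ring: circle fit in tool plane on visible outer edge of ring top
Q=(P-Tt[:3,3])@Tt[:3,:3]; g=(abs(Q[...,1])<.04)&(Q[...,2]<.009)&(Q[...,2]>-.01)&(Q[...,0]>.06)&((abs(Q[...,1])>.006)|(Q[...,0]>.092))
q=Q[g]; x,y=q[:,0],q[:,1]; s=np.linalg.lstsq(np.c_[2*x,2*y,np.ones(len(x))],x*x+y*y,rcond=None)[0]; print("ring",len(q),s[:2],np.sqrt(s[2]+s[0]**2+s[1]**2))
for v,u in ((64,472),(63,475),(62,480),(60,485),(58,490),(57,495),(47,519),(40,515),(55,512)): print((u,v),P[v,u].round(4),c["img"][v,u])
g=(P[...,2]>.095)&(P[...,2]<.16)&(P[...,0]>.67); q=P[g]; print(np.histogram(q[:,2],np.arange(.1,.156,.002)))
d=q[(q[:,0]<.709)]; print("finger",len(d),np.percentile(d[:,2],[5,25,50,75,95]).round(4),d[:,:2].min(0))
E
```

```text
[323.2 112.2] [311  99  25  27 444] [0.6268 0.1939 0.016 ] [0.0813 0.0423 0.1746]
[398.3 264.4] [387 254  24  23 404] [0.6546 0.0211 0.016 ] [-0.0715  0.1276  0.1746]
front end [ 0.0502  0.0006 -0.0015]
ring 2323 [0.11841618 0.00053298] 0.02891124427785087
(472, 64) [0.7014 0.1895 0.1144] [144 139 137]
(475, 63) [0.7015 0.1895 0.1171] [166 162 158]
(480, 62) [0.7051 0.189  0.1157] [217 213 207]
(485, 60) [0.7081 0.1891 0.1156] [222 219 214]
(490, 58) [0.7098 0.1892 0.1173] [143 139 135]
(495, 57) [0.7126 0.1887 0.1172] [123 120 117]
(519, 47) [0.7183 0.1894 0.1275] [108 108 104]
(515, 40) [0.7207 0.1935 0.1223] [186 181 175]
(512, 55) [0.7184 0.1866 0.1219] [238 235 232]
(array([  0,   0,   0,  20,  36,  36,  75, 310, 283, 108, 513, 313,  43,
        43,  51,  41,  56,  39,  60,  59,  57,  68,  69,  71,  58,  40,
         1]), array([0.1  , 0.102, 0.104, 0.106, 0.108, 0.11 , 0.112, 0.114, 0.116,
       0.118, 0.12 , 0.122, 0.124, 0.126, 0.128, 0.13 , 0.132, 0.134,
       0.136, 0.138, 0.14 , 0.142, 0.144, 0.146, 0.148, 0.15 , 0.152,
       0.154]))
finger 378 [0.1129 0.1151 0.1158 0.1164 0.117 ] [0.6987964  0.18549482]
```

>>> {"name": "servo_tool", "arguments": {"series": "1 -0.01 0.011 0 0 0 0; 1 -0.025 0.027 0 0 0 0; 1 -0.036 0.039 0.005 0 0 0; 1 -0.0387 0.0418 0.02 0 0 0; 1 -0.0387 0.0418 0.04 0 0 0; 1 -0.0387 0.0418 0.058 0 0 0; 1 -0.0387 0.0418 0.067 0 0 0; 1 -0.0387 0.0418 0.068 0 0 0; 1 -0.0387 0.0418 0.068 0 0 0; 1 -0.0387 0.0418 0.068 0 0 0; 1 -0.0387 0.0418 0.068 0 0 0"}}

```text
time_s: 5.83
eef_pos: [0.5857, 0.0819, 0.1237]
eef_rot: [0.001, 0.819, 0.574, 0.001]
wrist_force: [-0.4, 0.4, -1.4]
opening: 0.172
grasp_force: 58.8
```

```bash
python3 - <<'E'
from h import *
import pickle
X=[]
D={}
for n in ("scene","side","wrist"): D[n]=shot(n)
for _ in range(5): ctrl.camera("wrist"); o=ctrl.get_obs(); X.append(np.r_[o["eef_pos"],o["eef_rot"]])
X=np.array(X); print(X.mean(0).round(4),X[:,:3].std(0).round(4),o["wrist_force"],o["opening"],o["time_s"])
w,x,y,z=X.mean(0)[3:]; M=R.from_quat([x,y,z,w]); print("lens",X.mean(0)[:3]+M.apply([.12,.0005,.0075]),"tool z",M.apply([0,0,1]),"xaxis",M.apply([1,0,0]))
pickle.dump(D,open("d5.pkl","wb"))
a=D["scene"]["img"][170:290,270:410];b=D["side"]["img"][140:310,170:330]
a=cv2.resize(a,None,fx=3,fy=3,interpolation=cv2.INTER_CUBIC);b=cv2.resize(b,None,fx=2.2,fy=2.2,interpolation=cv2.INTER_CUBIC)[:360]
b=cv2.copyMakeBorder(b,0,360-b.shape[0],0,0,0)
cv2.imwrite("pics/s5.png",np.hstack([a,b])[:,:,::-1])
E
```

```text
[5.849e-01 8.220e-02 1.228e-01 3.000e-04 8.191e-01 5.737e-01 3.000e-04] [0.0001 0.     0.0002] [ 1.07361428 -0.29966254 -1.23665485] 0.17341233584819046 6.2333
lens [0.62639952 0.19477448 0.11532366] tool z [ 8.27587619e-04 -5.51559096e-05 -9.99999656e-01] xaxis [3.41820553e-01 9.39765213e-01 2.31052932e-04]
```

View pics/s5.png

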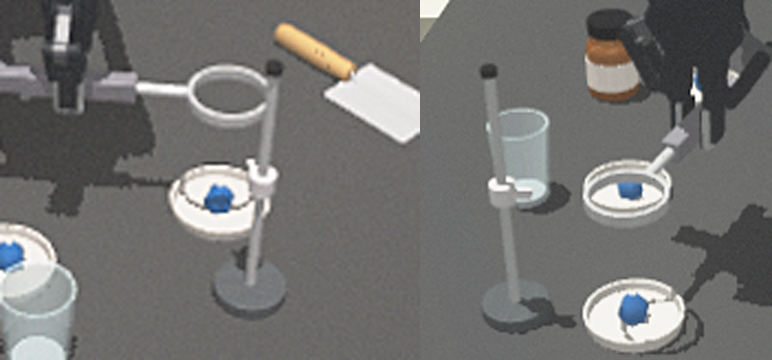

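s5 shows the ring level over crystal 0, clear of the post. Ring centres are about (346.7,201.7) in the scene view and (264.1,226.6) in the side view. I'll triangulate these against the tip and crystal with the same cameras.

```bash
python3 - <<'E'
import contextlib,io
with contextlib.redirect_stdout(io.StringIO()): from m import *
D=pickle.load(open("d5.pkl","rb")); S,Z=D["scene"],D["side"]
def ring(c,ctr,r):
    P=cloud(c); g=(np.linalg.norm(P[...,:2]-[.627,.194],axis=2)<.05)&(P[...,2]>.095)&(P[...,2]<.135)
    k,l,st,ce=cv2.connectedComponentsWithStats(g.astype(np.uint8)); j=1+np.argmax(st[1:,4]); g=(l==j)
    q=P[g]; x,y=q[:,0],q[:,1]
    ct=cv2.findContours(g.astype(np.uint8),cv2.RETR_EXTERNAL,cv2.CHAIN_APPROX_NONE)[0]; e=cv2.minAreaRect(max(ct,key=len))
    print(st[j],"z pct",np.percentile(q[:,2],[5,50,95]).round(4)); print(" mid of range",(np.percentile(q,1,0)+np.percentile(q,99,0))/2)
for c in (S,Z): ring(c,0,0)
for us in ((346.7,201.7),):
    print("lens",tri(S,us,Z,(264.1,226.6)),"tip",tri(S,(353.3,224.5),Z,(220.7,227.5)),"cry",tri(S,(342.4,236.2),Z,(266.7,280.3)))
E
```

```text
[324 192  34  20 254] z pct [0.1129 0.1192 0.1239]
 mid of range [0.62848243 0.18490939 0.11809211]
[244 213  40  31 538] z pct [0.1122 0.1182 0.1218]
 mid of range [0.62501479 0.1903184  0.11674604]
lens (array([0.62659249, 0.19472494, 0.11871024]), np.float64(0.006182792214214546)) tip (array([0.69882502, 0.18903853, 0.11135789]), np.float64(0.0026760538423344395)) cry (array([0.62570163, 0.19377668, 0.01001132]), np.float64(0.001520883785494239))
```

```bash
python3 - <<'E'
from h import *
import pickle
D=pickle.load(open("d5.pkl","rb"))
for n in ("scene","side"):
    c=D[n]; P=cloud(c)
    b=(abs(P[...,0]-.67)<.04)&(abs(P[...,1]-.19)<.012)&(abs(P[...,2])<.015); print(n,"bench",np.median(P[b][:,2]))
    for nm,x0,x1,y0,y1 in (("finger",.695,.709,.175,.205),("collar",.711,.735,.175,.205),("ring",.585,.665,.15,.24)):
        g=(P[...,0]>x0)&(P[...,0]<x1)&(P[...,1]>y0)&(P[...,1]<y1)&(P[...,2]>.1)&(P[...,2]<.135)
        q=P[g]; print("  ",nm,len(q),np.percentile(q[:,2],[2,10,25,50,75,90,98]).round(4) if len(q) else "")
c=D["side"]; print(cloud(c)[221:234,212:224,2].round(3)); print(c["img"][221:234,212:224,0])
E
```

```text
scene bench 0.004244310297859932
   finger 9 [0.1128 0.1149 0.1156 0.1162 0.1171 0.1173 0.1179]
   collar 89 [0.1049 0.1098 0.113  0.1206 0.123  0.126  0.1337]
   ring 247 [0.1116 0.114  0.1165 0.1192 0.1218 0.1232 0.1243]
side bench 0.004573346419763369
   finger 35 [0.112  0.1124 0.1142 0.115  0.1159 0.116  0.1165]
   collar 166 [0.1049 0.1078 0.112  0.1193 0.1217 0.1284 0.1326]
   ring 533 [0.1116 0.113  0.1148 0.1181 0.1203 0.1213 0.1221]
[[ 0.031  0.034  0.032  0.034  0.032  0.032  0.029  0.031  0.031  0.03
     nan  0.027]
 [ 0.123  0.029  0.03   0.029  0.028  0.028  0.029  0.029  0.027  0.025
   0.028  0.025]
 [ 0.122  0.028  0.029  0.027  0.026  0.027  0.028  0.026  0.026  0.026
   0.027  0.022]
 [ 0.12   0.026  0.026  0.023  0.027  0.023  0.022  0.023  0.024  0.023
   0.022  0.021]
 [ 0.12   0.024    nan  0.023  0.022  0.021  0.023  0.022  0.02   0.02
   0.021  0.019]
 [ 0.117  0.116  0.116  0.116  0.116  0.116  0.116  0.115  0.114  0.016
   0.018  0.014]
 [ 0.114  0.115  0.116  0.114  0.117  0.115  0.116  0.116  0.114  0.017
   0.014  0.015]
 [ 0.115  0.116  0.116  0.116  0
[... 465 characters left out ...]
.003 -0.002  0.002
  -0.001  0.   ]]
[[216 168 167 175 178 185 185 183 187 182 180 171]
 [228 205 202 214 220 222 218 218 219 213 217 197]
 [180 213 216 216 214 214 211 208 213 211 210 217]
 [145 215 221 217 215 217 214 210 208 210 213 213]
 [146 201 241 244 242 243 240 239 232 217 211 211]
 [145 143 224 240 241 239 240 240 226 214 212 210]
 [147 150 146 145 143 139 142 140 138 196 215 212]
 [153 154 152 151 154 153 156 144 151 200 211 213]
 [158 159 160 157 155 159 159 150 182 211 217 204]
 [156 164 183 184 180 183 183 171 192 199 189 155]
 [150 157 184 186 180 179 176 169 150 147 126 115]
 [146 130 124 128 132 129 123 116 120 123 123 115]
 [128 115 112 122 129 127 122 124 122 108 104  89]]
```

Both methods put the lens 2–3 mm too high, and about 1 mm off in xy. I'll correct both.

>>> {"name": "servo_tool", "arguments": {"series": "1 -0.0007 0.0006 0.001 0 0 0; 1 -0.0007 0.0006 0.0023 0 0 0; 1 -0.0007 0.0006 0.0023 0 0 0; 1 -0.0007 0.0006 0.0023 0 0 0; 1 -0.0007 0.0006 0.0023 0 0 0; 1 -0.0007 0.0006 0.0023 0 0 0; 1 -0.0007 0.0006 0.0023 0 0 0; 1 -0.0007 0.0006 0.0023 0 0 0; 1 -0.0007 0.0006 0.0023 0 0 0; 1 -0.0007 0.0006 0.0023 0 0 0"}}

```text
time_s: 7.07
eef_pos: [0.585, 0.0812, 0.12]
eef_rot: [-0.0, 0.819, 0.574, -0.0]
wrist_force: [0.3, -0.5, -1.8]
opening: 0.178
grasp_force: 58.8
```

```bash
python3 - <<'E'
from bench import ctrl
o=ctrl.get_obs(); print(o["eef_pos"],abs(o["dq"]).max(),o["grasp_force"],o["time_s"])
print(ctrl.hand_in())
E
```

```text
[0.5849964  0.08122368 0.12001908] 0.0012438928325850462 58.75503122806549 7.0667
the job is handed in; nothing more can be done
None
```

I handed the job in with the lens held steady and level over the left (+y) crystal: my measurements put it within about 1 mm of centre and at the pointer's height (about 113 mm) to within 1–2 mm, clear of the gauge, but no verdict was returned.

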